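Fetch the pliers from under the flush hatch of the tool well

TASK

The pliers are shut in the low grey tool well. Tip up the recessed ring pull first while the hatch is still shut (push down its yellow tail), lift the hatch by the ring and lay it right back until it rests on its stop, then take out the pliers and lay them flat on the amber cutting board, leaving the hatch laid back. Do not knock over or shift the gauge and the two small bottles.

Things in the scene. Friction and masses are not known exactly. Their poses are not given: they have to be found in the camera images.
- tool_well: Fixed low grey steel box, 260 (x) x 190 (y) x 70 mm high, with a pale grey metal hatch set flush in its top. Origin: centre of its underside on the table. Its x axis points from the hatch's free edge to the hatch's hinge. Inside under the hatch: an open-topped well 204 x 161 mm, centred on the origin; its floor is 6 mm above the table.
- hatch_hinge (a point): Middle of the hatch's hinge line, on the top of the tool well (100 mm along the well's +x, 70 mm above its underside). Its frame turns with the hatch: shut, its axes are those of the tool well; y is the hinge axis, the plate (200 long x 158 wide x 8 mm) runs to -x with its top at z = 0. The recess of the ring pull is an opening 64 mm wide (y) from x = -182 to -84 mm; at x < -124 it is 12 mm deep, beyond that 30 mm deep.
- hatch (a joint): Angle of the hatch, rad: 0 shut and flush, positive opens (a turn about its +y), 1.85 fully back on its stop, just past upright. It is hinged with little friction and weighs about 0.35 to 0.7 kg; let go before it is past upright (1.57) it falls shut.
- ring (a joint): Angle of the ring pull relative to the hatch, rad: 0 lying flush in its recess (no finger gets beneath it), positive = bow tipped up (a turn about its +y), 0.95 firm stop. Friction holds it where it is left; about 4 N pressed on the middle of the tail moves it. Gripped across its limbs at about 20 N it can turn between the fingers as the hatch swings; over 40 N it binds and may slip.
- ring_bow (a point): Centre of the cross bar at the free end of the steel ring pull, 52 mm from the ring's axis. The ring's axis lies parallel to the hinge line, 118 mm to the hatch's -x from it and 5 mm below the hatch's top; at angle 0 the bow points to the hatch's -x (free edge). The frame turns with the ring: x from bow to tail, y along the cross bar. The ring is 50 mm wide over its two flat side limbs (9 mm thick, 9 mm high, 52 mm long), bar 9 mm thick.
- ring_tail (a point): Where to press: top of the yellow ribbed tail of the ring, 17 mm from the ring's axis on the side of the hinge, same axes as ring_bow. The tail is 28 mm long (x) and 44 mm wide (y); beneath it the recess is 30 mm deep, so shut fingers can push it down inside, which tips the bow up on the other side.
- pliers: Loose pliers with yellow handles, 170 mm long (y), 54 wide (x), 16 mm high, 0.125 kg, unseen in the well at the start, lying flat on its floor roughly along the well's x with the handles to the hatch's free edge. Origin: middle, underside. Jaws to -y, handles to +y; at y = 0 to 25 mm they are 50 mm across with upright sides, the place to grip.
- cutting_board: Loose amber cutting board, 140 (x) x 212 (y) x 10 mm, lying flat. Origin: centre of its underside.
- coil_gauge: Bystander: grey thickness gauge standing upright, 57 x 58 x 109 mm, origin: centre of its underside.
- flux_bottle: Bystander: small blue bottle, 24 mm wide, 82 mm high, origin: centre of its underside.
- clear_bottle: Bystander: small clear bottle with white cap, 31 mm wide, 78 mm high, origin: centre of its underside.

How it is judged (in metres and radians):
On the way, in this order (a step that is already met when the one before it is completed fails the run):
1. the ring pull is tipped well up (0.5 rad or more) while the hatch is still shut (value of joint ring above 0.5 rad and value of joint hatch below 0.06 rad), for 0.2 s.
2. the hatch is being lifted (past 0.5 rad) with the fingers at its ring (value of joint hatch above 0.5 rad and distance between the grasp point and ring_bow below 0.07 m), for 0.1 s.
3. the hatch is laid back near its stop (past 1.7 rad) (value of joint hatch above 1.7 rad), for 0.2 s.
At the end, for the whole second after the job is handed in: The hatch is laid back (past 1.7 rad); the pliers lie flat (within 0.15 rad) and at rest on the cutting board, their middle within 50 mm (board's x) and 70 mm (board's y) of the board's middle, any yaw; the board lies flat on the table (value of joint hatch above 1.7 rad and x of pliers in the frame of cutting_board between -0.05 and 0.05 m and y of pliers in the frame of cutting_board between -0.07 and 0.07 m and z of pliers in the frame of cutting_board between 0.004 and 0.02 m and angle between pliers's own z axis and vertical below 0.15 rad and height (world z) of cutting_board below 0.01 m and angle between cutting_board's own z axis and vertical below 0.1 rad and linear speed of pliers below 0.02 m/s); the robot touches nothing.
It fails at once if the gauge or a small bottle is knocked over or shifted by more than 30 mm (distance of any of coil_gauge, flux_bottle, clear_bottle from where it was at the start of the episode above 0.03 m or angle between any of coil_gauge, flux_bottle, clear_bottle's own z axis and vertical above 0.5 rad).
It also fails if it takes over 72 s, if anything falls off the work surface, if the arm or the gripper's body presses on something with over 40 N, if the wrist force passes 120 N, or if a joint passes its speed limit or range.

ROBOT

A 6-joint arm with a two-finger parallel gripper is mounted at the origin on a cart in front of the work surface, level with it; the furniture and walls round the work are solid. World frame = base frame: x ahead of the robot, y to its left, z up, the work surface at z = 0. Lengths are in mm, angles in rad, forces in N, time in s.
With the tool pointing down it reaches from about 350 to 875 mm from the base axis. Payload 4.2 kg.
Tool frame: the origin (TCP) lies at the very end of the fingers, on their centre line; the grasp point (between the pads) lies arm.grip_depth behind it (arm.grip_depth is the distance from the TCP to the grasp point, in mm); z points along the fingers, y is the direction in which the jaws open and shut (so a half turn about z gives the same grasp; the last joint's range is limited). The gripper opens to 85 mm and grips with 20 to 120 N. Pads are 22 mm wide; open, the fingers measure 114 mm over their backs; the gripper's body (76 mm by 85 mm) begins 54 mm behind the grasp point. The pads swing forward as they close: fully open they stand 13 mm farther back than shut.
Start: joints at [-0.9, 0.385, 0.008, 0, -1.194, -0.259], TCP at [250.175, -572.723, 199.312] pointing down, gripper open.
Joint ranges: [-3.14, 3.14], [-1.21, 2.06], [-1.07, 1.41], [-3.16, 2.05], [-2.99, -0.16], [-3.1, 3.1]. Speed limits (rad/s): [2.79, 2.79, 3.14, 3.14, 3.14, 3.14].

INTERFACE

Orientations are given as a unit quaternion [x, y, z, w].
In Python, from bench import arm, optics, workorder gives the robot as it stands. The module is installed in compiled form; this text tells all that it offers.
- The arm moves only by the tool play_rows, never from a script. Its arguments are lists of equal length, an entry for each row: "travel": the shift along the tool's x, y, z in m, a list of three; "rotation": the turn, a rotation vector about the tool's x, y, z in rad, a list of three; "grip": the opening, from 0 (shut) to 1 (fully open). In form: {"travel": [[x, y, z], ...], "rotation": [[rx, ry, rz], ...], "grip": [grip, ...]}. A call has 1 to 12 rows; each row shifts and turns the commanded pose from where the row before left it, along the tool's axes as they then stand; what a row does not reach is not made up. A row lasts 1/12 s, in which the tool goes at most 41.7 mm and 7.16 degrees, less where a joint would pass 70% of its speed; a pose out of reach is approached as far as the arm can. A call is refused whole if a number of a shift passes 0.0417 or a number of a turn 0.125, either way. A call with a gripper value outside its range is refused whole. The fingers move at their own pace and stop on an object; the grip force is fixed at half the most. Time passes only in rows, so rows that do not move let the fingers close. It gives the time, the measured TCP pose, the force and the opening at its end, in the units of the state.
- arm.read_state(): the state, without advancing time (a new reading comes with each control period).
- optics.get_image(name): name is "scene" or "side" or "wrist"; returns a dict with "image" (480x640x3 uint8, blue, green, red), "depth" (480x640 float32, mm along the optical axis (not along the pixel's ray), 0 where there is no reading), "camera_matrix" (3x3 intrinsics, pixels), "k1" (the pictures are not rectified: a ray, as slopes to the right and down, at radius r is drawn at 1 + k1 r^2 times it, then the intrinsics apply), "R" (3x3) and "t" (3): a world point X has camera coordinates R X + t; the wrist camera has in their place "hand_eye" (4x4, takes a point from camera to tool coordinates, whose origin is the TCP and whose axes are the flange's). Camera axes: x right, y down, z forward; pixel columns grow to the right and rows downward; lengths in mm; the calibration is good to about 2 mm. A picture is of the moment at which its call begins: read the wrist's pose just before it.
- workorder.job_done(): hands the job in, once; it reports no verdict.
The state is a dict: "clock": time; "joints": joint angles; "joint_vel": joint speeds; "joint_efforts": joint torques, N m; "position": TCP position; "ee_rot": TCP orientation; "contact_force": force on the tool from outside, world axes, zero at the start; "wrist_torque": the same for the moment, N m; "gripper_width": finger opening in mm.
Only numpy, scipy, OpenCV 4.12 (cv2) and the standard library are available. Lean on these libraries where they do the work, as an engineer would, in place of code of your own. Each camera call takes 0.05 s, during which the arm holds its last target. There are 200 camera calls.

## Working session

There is one attempt and no reset: what is moved stays moved. The work goes in short steps, Python scripts to look and compute and a tool call to move; the robot and the scene stay as the last step left them, time stands still between calls to the robot, and variables do not carry over. Pictures are saved under pics/ and viewed, about 8 in all and at most 12, crops included, and the job is handed in when it is done.

Besides the shell and the picture viewer there is one more tool, called after ">>>" as a command line: name --argument value ..., lists and objects as JSON in quotes. play_rows: Moves the arm, as the interface text tells. Its arguments: {"type":"object","properties":{"travel":{"type":"array","items":{"type":"array","items":{"type":"number"}}},"rotation":{"type":"array","items":{"type":"array","items":{"type":"number"}}},"grip":{"type":"array","items":{"type":"number"}}},"required":["travel","rotation","grip"]}

```bash
mkdir -p pics
cat > h.py <<'E'
import numpy as np, cv2
from bench import arm, optics, workorder
from scipy.spatial.transform import Rotation as Ro
def cam(name):
    s=arm.read_state(); d=optics.get_image(name)
    if name=='wrist':
        T=np.eye(4);T[:3,:3]=Ro.from_quat(s['ee_rot']).as_matrix();T[:3,3]=s['position']
        M=T@np.array(d['hand_eye'])
    else:
        R=np.array(d['R']);M=np.eye(4);M[:3,:3]=R.T;M[:3,3]=-R.T@np.array(d['t'])
    d['M']=M;return d
def slopes(d,px):
    K=np.array(d['camera_matrix'],float);px=np.asarray(px,float).reshape(-1,2)
    q=np.c_[(px[:,0]-K[0,2])/K[0,0],(px[:,1]-K[1,2])/K[1,1]];p=q.copy()
    for _ in range(20): p=q/(1+d['k1']*(p**2).sum(1,keepdims=True))
    return p
def onplane(d,px,z):
    p=slopes(d,px);v=np.c_[p,np.ones(len(p))]@d['M'][:3,:3].T;o=d['M'][:3,3]
    return o+v*((z-o[2])/v[:,2])[:,None]
def cloud(d):
    u,v=np.meshgrid(np.arange(640),np.arange(480));p=slopes(d,np.c_[u.ravel(),v.ravel()])
    z=d['depth'].ravel()[:,None]
    P=np.c_[p*z,z]@d['M'][:3,:3].T+d['M'][:3,3]
    P[z[:,0]<=0]=np.nan
    return P.reshape(480,640,3)
E
python3 - <<'E'
from h import *
a=cam('scene');b=cam('side')
cv2.imwrite('pics/a.png',a['image']);cv2.imwrite('pics/b.png',b['image'])
print(arm.grip_depth,a['k1'],a['M'][:3,3],b['M'][:3,3],arm.read_state())
E
```

```text
18.700000000000003 -0.12519132394437946 [-188.57089053  589.30869325  664.2530714 ] [ 469.14501322 -974.67982804  478.74679337] {'clock': 0.1, 'joints': array([-9.00388704e-01,  3.85468163e-01,  6.77025123e-03, -4.63501925e-04,
       -1.19401475e+00, -2.58603189e-01]), 'joint_vel': array([ 0.00067959, -0.00178214,  0.00381757, -0.00041732, -0.0006877 ,
       -0.00022682]), 'joint_efforts': array([-7.94960433e-04, -3.93320239e+01,  1.88928741e+01,  4.19794410e+00,
       -2.57160980e-03,  1.35610597e-05]), 'position': array([ 249.95024346, -572.20007147,  198.3367917 ]), 'ee_rot': array([-2.04366634e-01,  9.78893924e-01,  9.53142183e-04, -2.36651423e-04]), 'contact_force': array([0.15591442, 0.34021882, 0.8601491 ]), 'wrist_torque': array([ 0.01537287, -0.0145472 , -0.0109421 ]), 'gripper_width': 85.64741006643055}
```

View pics/a.png

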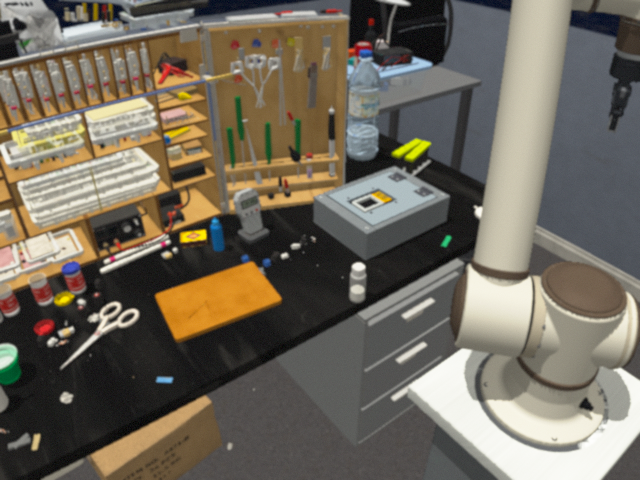

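View pics/b.png

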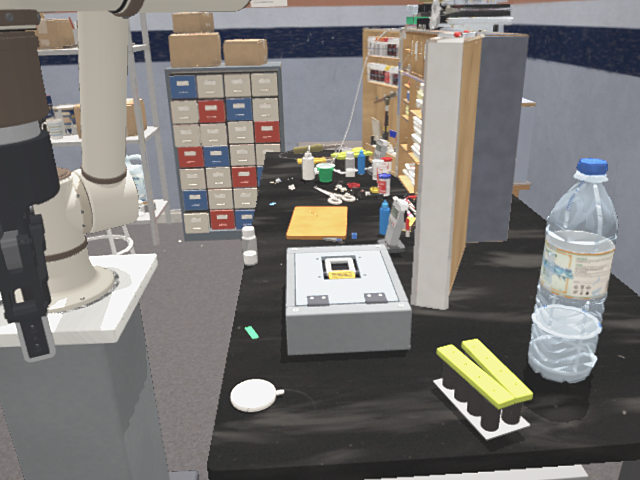

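The scene view shows the well at (380,210), with the board at (218,300), the gauge at (250,215), the blue bottle at (217,235) and the clear bottle at (358,283). In the side view the hinges are at (318,300) and (377,297), facing that camera, so the well's +x points roughly to world -y. The yellow tail is at (342,273).

Run:
```python
from h import *
for n in ('scene','side'):
    d=cam(n);P=cloud(d);hsv=cv2.cvtColor(d['image'],cv2.COLOR_BGR2HSV)
    box=(slice(160,260),slice(305,455)) if n=='scene' else (slice(235,360),slice(275,420))
    m=np.zeros((480,640),bool);m[box]=True
    q=m&(abs(P[...,2]-70)<5)
    X=P[q];r=cv2.minAreaRect(X[:,:2].astype(np.float32));print(n,'top',len(X),np.median(X[:,2]),r)
    print(cv2.boxPoints(r).round())
    ye=m&(hsv[...,0]>18)&(hsv[...,0]<35)&(hsv[...,1]>120)
    print('tail',ye.sum(),np.nanmean(P[ye],0), onplane(d,[np.argwhere(ye)[:,::-1].mean(0)],68))
    br=(slice(255,345),slice(150,290)) if n=='scene' else (slice(200,242),slice(282,352))
    m[:]=False;m[br]=True
    am=m&(hsv[...,0]>8)&(hsv[...,0]<25)&(hsv[...,1]>130)&(hsv[...,2]>80)
    c=np.argwhere(am)[:,::-1];X=onplane(d,c,10);Y=P[am]
    print('board',am.sum(),np.nanmedian(Y[:,2]),cv2.minAreaRect(X[:,:2].astype(np.float32)),cv2.minAreaRect(Y[~np.isnan(Y[:,0]),:2].astype(np.float32)))
    for nm,bx in dict(scene=dict(gauge=(238,190,262,240),blue=(212,222,222,250),clear=(352,265,365,300)),side=dict(gauge=(390,200,405,245),blue=(380,203,388,235),clear=(244,228,255,265)))[n].items():
        Y=P[bx[1]:bx[3],bx[0]:bx[2]].reshape(-1,3);Y=Y[(Y[:,2]>20)&(Y[:,2]<130)]
        print(nm,np.median(Y,0).round(),Y.max(0).round(),Y.min(0).round()) if len(Y) else 0
```

```text
scene top 4770 69.4199706670206 ((593.5206298828125, -132.63380432128906), (265.193115234375, 308.7742614746094), 89.27437591552734)
[[ 437. -263.]
 [ 746. -267.]
 [ 750.   -2.]
 [ 441.    2.]]
tail 252 [ 623.95868681 -132.08001033   57.02454049] [[ 606.21948255 -118.01693384   68.        ]]
board 5838 8.98662809825845 ((514.0527954101562, 312.1080322265625), (216.15040588378906, 152.11297607421875), 83.71978759765625) ((525.3048095703125, 307.35723876953125), (220.3719024658203, 160.9090118408203), 83.74276733398438)
gauge [674. 143.  67.] [798. 170. 110.] [657.  42.  20.]
blue [661. 233.  48.] [674. 241.  76.] [655. 218.  20.]
clear [353.  97.  56.] [370. 106.  80.] [345.  80.  20.]
side top 7474 69.74802611693633 ((566.0029296875, -115.77200317382812), (299.6010437011719, 243.41334533691406), 89.67816925048828)
[[ 443. -265.]
 [ 687. -266.]
 [ 689.   33.]
 [ 445.   35.]]
tail 167 [529.21501074 -22.91802562  49.70115458] [[528.96687244 -76.23707106  68.        ]]
board 442 7.734951013183945 ((517.1275634765625, 298.1510925292969), (233.97972106933594, 142.6660919189453), 83.76343536376953) ((518.1049194335938, 325.1401672363281), (255.0369415283203, 145.996337890625), 84.07482147216797)
gauge [680. 120.  71.] [701. 168. 110.] [666.  47.  20.]
blue [668. 220.  47.] [676. 232.  75.] [659. 146.  20.]
clear [365.  76.  52.] [376.  92.  79.] [353.  69.  20.]
```

>>> play_rows --travel '[[0,0,-0.012],[0,0,-0.012],[0,0,-0.012],[0,0,-0.012],[0,0,-0.012],[0,0,-0.012],[0,0,-0.012],[0,0,-0.012],[0,0,-0.012],[0,0,-0.012],[0,0,0],[0,0,0]]' --rotation '[[0,0,-0.116],[0,0,-0.116],[0,0,-0.116],[0,0,-0.116],[0,0,-0.116],[0,0,-0.116],[0,0,-0.116],[0,0,-0.116],[0,0,-0.116],[0,0,-0.116],[0,0,0],[0,0,0]]' --grip '[0,0,0,0,0,0,0,0,0,0,0,0]'

```text
clock: 1.2
position: [250.3, -572.7, 319.4]
ee_rot: [-0.706, 0.708, -0.0, 0.0]
contact_force: [0.2, -0.3, 0.2]
gripper_width: -0.0
```

>>> play_rows --travel '[[-0.034,-0.0235,0],[-0.034,-0.0235,0],[-0.034,-0.0235,0],[-0.034,-0.0235,0],[-0.034,-0.0235,0],[-0.034,-0.0235,0],[-0.034,-0.0235,0],[-0.034,-0.0235,0],[-0.034,-0.0235,0],[-0.034,-0.0235,0],[-0.034,-0.0235,0],[0,0,0]]' --rotation '[[0,0,0],[0,0,0],[0,0,0],[0,0,0],[0,0,0],[0,0,0],[0,0,0],[0,0,0],[0,0,0],[0,0,0],[0,0,0],[0,0,0]]' --grip '[0,0,0,0,0,0,0,0,0,0,0,0]'

```text
clock: 2.2
position: [510.9, -193.3, 317.1]
ee_rot: [0.709, -0.705, -0.001, 0.0]
contact_force: [-0.4, 0.0, -0.2]
gripper_width: 0.3
```

Run:
```python
from h import *
d=cam('wrist');s=arm.read_state()
cv2.imwrite('pics/c.png',d['image']);np.savez('c.npz',**{k:v for k,v in d.items() if v is not None})
print(s['clock'],s['position'],s['ee_rot'],s['joints'].round(3),s['gripper_width'],d['M'].round(3),d['camera_matrix'])
```

```text
2.25 [ 509.47436356 -195.24679575  317.30422302] [ 7.08408105e-01 -7.05801295e-01 -1.44383882e-03  6.36106060e-04] [-6.900e-02  1.900e-01  2.700e-02 -1.000e-03 -1.411e+00  7.300e-02] -0.07707132482719678 [[-1.00000e+00 -4.00000e-03 -4.00000e-03  5.10825e+02]
 [-5.00000e-03  9.54000e-01  2.99000e-01 -2.70227e+02]
 [ 3.00000e-03  2.99000e-01 -9.54000e-01  4.92254e+02]
 [ 0.00000e+00  0.00000e+00  0.00000e+00  1.00000e+00]] [[418.63367474   0.         317.51047081]
 [  0.         418.63367474 246.98434042]
 [  0.           0.           1.        ]]
```

View pics/c.png

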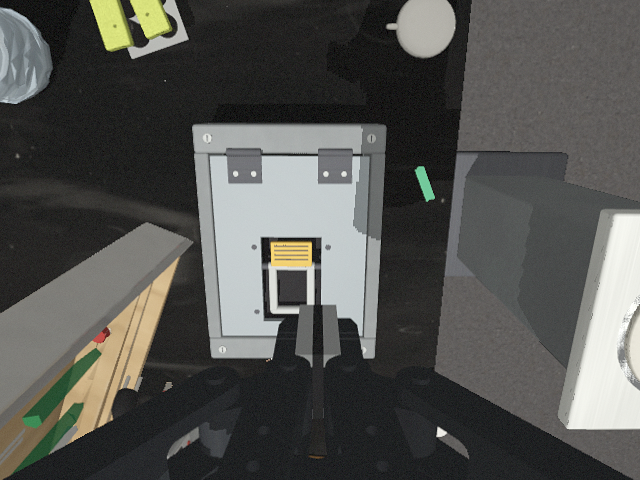

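The wrist view shows the hatch well. Top-face corners are at about (193,125), (386,125), (375,357) and (213,357), the tail at (291,253), and the ring bow bar at about (294,306).

Run:
```python
from h import *
z=np.load('c.npz');d={k:z[k] for k in z.files}
Q=onplane(d,[(193,125),(386,125),(375,357),(213,357)],70);print(Q.round(1));c=Q.mean(0);
e=(Q[0]+Q[1]-Q[2]-Q[3])[:2];e/=np.linalg.norm(e)
print('centre',c,'xaxis',e,[np.linalg.norm(Q[i]-Q[(i+1)%4]) for i in range(4)])
hsv=cv2.cvtColor(d['image'],cv2.COLOR_BGR2HSV);m=(hsv[...,0]>15)&(hsv[...,0]<35)&(hsv[...,1]>120)
m[:230]=0;m[275:]=0;m[:,:255]=0;m[:,330:]=0
p=np.argwhere(m)[:,::-1];X=onplane(d,p,69);print('tail',len(p),X.min(0),X.max(0),(X.min(0)+X.max(0))/2)
P=cloud(d);print('depth z hatch',np.nanmedian(P[170:230,230:350,2]),'yel',np.nanmedian(P[m],0))
w=(hsv[...,2]>170)&(hsv[...,1]<40);w[:262]=0;w[325:]=0;w[:,:266]=0;w[:,318:]=0
p=np.argwhere(w)[:,::-1];X=onplane(d,p,69);print('ring',np.percentile(X,[1,99],axis=0))
X=onplane(d,[(262,280),(321,280),(292,237),(266,320)],70);print('recess',X.round(1))
```

```text
[[ 630.4 -261.4   70. ]
 [ 443.1 -262.3   70. ]
 [ 441.9   -5.2   70. ]
 [ 628.8   -4.4   70. ]]
centre [ 536.04581169 -133.32679884   70.        ] xaxis [ 0.00561393 -0.99998424] [np.float64(187.2721973797574), np.float64(257.1163624387137), np.float64(186.89890983731712), np.float64(257.0069449101258)]
tail 774 [ 515.81619303 -144.20609668   69.        ] [ 559.45467947 -117.12903912   69.        ] [ 537.63543625 -130.6675679    69.        ]
depth z hatch 70.77304149117418 yel [ 537.22781456 -130.92800645   69.74517914]
ring [[ 513.59304131 -117.06327      69.        ]
 [ 564.09235029  -46.63148918   69.        ]]
recess [[ 568.9 -100.2   70. ]
 [ 505.  -100.5   70. ]
 [ 535.8 -148.8   70. ]
 [ 566.1  -52.1   70. ]]
```

>>> play_rows --travel '[[0.03,-0.0135,0],[0.03,-0.0135,0],[0,0,0],[0,0,0],[0,0,0],[0,0,0],[0,0,0],[0,0,0],[0,0,0],[0,0,0],[0,0,0],[0,0,0]]' --rotation '[[0,0,0],[0,-0.115,0],[0,-0.115,0],[0,-0.115,0],[0,-0.115,0],[0,-0.115,0],[0,-0.115,0],[0,-0.115,0],[0,-0.115,0],[0,-0.115,0],[0,-0.115,0],[0,-0.115,0]]' --grip '[0,0,0,0,0,0,0,0,0,0,0,0]'

```text
clock: 3.25
position: [534.7, -260.0, 318.8]
ee_rot: [-0.568, 0.57, 0.42, 0.419]
contact_force: [0.6, 0.3, -0.9]
gripper_width: 0.4
```

```bash
cat >> h.py <<'E'
def tilt(s): # world fingers dir & tilt about world X
    R=Ro.from_quat(s['ee_rot']).as_matrix();f=R[:,2];return R,np.arctan2(f[1],-f[2])
E
python3 - <<'E'
from h import *
s=arm.read_state();R,t=tilt(s);print(s['position'],t,R.round(3),s['joints'].round(3))
E
```

```text
[ 534.70661438 -260.0234342   318.77204463] 1.2709022792480371 [[-0.003 -1.     0.002]
 [-0.295  0.002  0.955]
 [-0.955  0.003 -0.295]] [-0.735  0.715  0.651 -1.129 -2.239  0.333]
```

>>> play_rows --travel '[[0,0,0],[0,0,0],[0,0,0],[0,0,0],[0,0,0],[0,0,0],[0,0,0],[0,0,0],[0,0,0],[0,0,0],[0,0,0],[-0.03,0,0]]' --rotation '[[0,0.115,0],[0,0.115,0],[0,0.115,0],[0,0.115,0],[0,0.115,0],[0,0.115,0],[0,0.115,0],[0,0.115,0],[0,0.115,0],[0,0.115,0],[0,0.115,0],[0,0,0]]' --grip '[0,0,0,0,0,0,0,0,0,0,0,0]'

```text
clock: 4.25
position: [533.7, -228.7, 318.2]
ee_rot: [-0.707, 0.708, -0.001, -0.003]
contact_force: [1.1, 1.4, -0.9]
gripper_width: 0.1
```

>>> play_rows --travel '[[-0.03,-0.002,0.02],[-0.03,0,0.025],[-0.03,0,0.025],[0,0,0.035],[0,0,0.035],[0,0,0.035],[0,0,0.025],[0,0,0.015],[0,0,0],[0,0,0]]' --rotation '[[0,0,0],[0,0,0],[0,0,0],[0,0,0],[0,0,0],[0,0,0],[0,0,0],[0,0,0],[0,0,0],[0,0,0]]' --grip '[0,0,0,0,0,0,0,0,0,0]'

```text
clock: 5.08
position: [536.2, -139.2, 103.4]
ee_rot: [-0.707, 0.707, 0.001, -0.001]
contact_force: [0.3, 0.3, 0.1]
gripper_width: -0.1
```

Run:
```python
from h import *
s=arm.read_state();R,t=tilt(s);print(s['position'],t,R.round(3),s['joints'].round(3),s['contact_force'])
```

```text
[ 536.22966615 -139.18975016  103.42659534] -0.0004001363644493142 [[-0.001 -1.    -0.003]
 [-1.     0.001 -0.   ]
 [ 0.     0.003 -1.   ]] [ 0.039  0.356 -0.299  0.    -0.918 -0.04 ] [0.33306651 0.33406373 0.12461194]
```

>>> play_rows --travel '[[-0.004,0,0.01],[0,0,0.01],[0,0,0.008],[0,0,0.005],[0,0,0.004],[0,0,0.003],[0,0,0.003],[0,0,0]]' --rotation '[[0,0,0],[0,0,0],[0,0,0],[0,0,0],[0,0,0],[0,0,0],[0,0,0],[0,0,0]]' --grip '[0,0,0,0,0,0,0,0]'

```text
clock: 5.75
position: [537.0, -134.4, 60.8]
ee_rot: [0.707, -0.707, -0.0, 0.0]
contact_force: [0.4, 0.1, 0.0]
gripper_width: -0.2
```

>>> play_rows --travel '[[0,0,0.002],[0,0,0.002],[0,0,0.002],[0,0,0]]' --rotation '[[0,0,0],[0,0,0],[0,0,0],[0,0,0]]' --grip '[0,0,0,0]'

```text
clock: 6.08
position: [537.0, -134.4, 55.0]
ee_rot: [0.707, -0.707, -0.0, 0.0]
contact_force: [-0.4, -0.6, 0.2]
gripper_width: 0.0
```

>>> play_rows --travel '[[0,0,0.002],[0,0,0.002]]' --rotation '[[0,0,0],[0,0,0]]' --grip '[0,0]'

```text
clock: 6.25
position: [537.4, -134.4, 51.3]
ee_rot: [0.707, -0.707, 0.0, -0.0]
contact_force: [0.3, -0.1, -0.1]
gripper_width: 0.2
```

Run:
```python
from h import *
d=cam('wrist');s=arm.read_state();print(s['position'],s['contact_force'])
e=cam('side')
a=cv2.resize(d['image'][200:440,160:480],(640,480));b=cv2.resize(e['image'][230:360,260:433],(320,240))
a[:240,:320]=b
cv2.imwrite('pics/d.png',a)
```

```text
[ 536.97079305 -134.39206485   50.82078037] [0.04681905 0.20552084 0.45411134]
```

View pics/d.png

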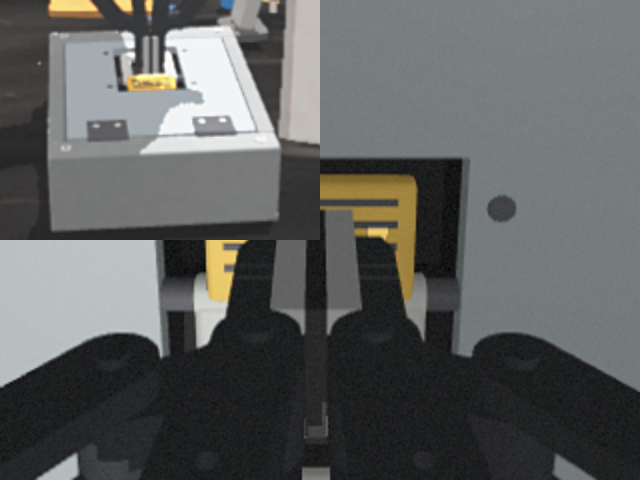

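>>> play_rows --travel '[[0,0,0.002],[0,0,0.002],[0,0,0]]' --rotation '[[0,0,0],[0,0,0],[0,0,0]]' --grip '[0,0,0]'

```text
clock: 6.6
position: [536.9, -134.4, 46.8]
ee_rot: [0.707, -0.707, -0.0, 0.0]
contact_force: [-0.4, -0.6, 0.4]
gripper_width: 0.3
```

>>> play_rows --travel '[[0,0,0.0015],[0,0,0.0015],[0,0,0]]' --rotation '[[0,0,0],[0,0,0],[0,0,0]]' --grip '[0,0,0]'

```text
clock: 6.85
position: [537.0, -134.4, 44.0]
ee_rot: [0.707, -0.707, -0.0, 0.0]
contact_force: [-0.2, -0.4, 0.8]
gripper_width: 0.1
```

Run:
```python
from h import *
for n in ('side','scene'):
    d=cam(n);P=cloud(d)
    r=(slice(200,340),slice(270,420)) if n=='side' else (slice(150,260),slice(300,460))
    X=P[r].reshape(-1,3);hsv=cv2.cvtColor(d['image'],cv2.COLOR_BGR2HSV)[r].reshape(-1,3)
    # ring points: in box above hatch
    k=(abs(X[:,0]-537)<30)&(X[:,1]>-115)&(X[:,1]<-50)&(X[:,2]>74)&(X[:,2]<125)
    for a in X[k][::max(1,k.sum()//15)]:print(n,a.round(0))
print(arm.read_state()['contact_force'])
```

```text
[ 0.96775922 -0.29791518  0.68518649]
```

>>> play_rows --travel '[[0,0,-0.01],[0,0,-0.015],[0,0,-0.03],[0.02,0,-0.03],[0.03,0,-0.03],[0.03,0,-0.02],[0,0,-0.02],[0,0,0]]' --rotation '[[0,0,0],[0,0,0],[0,0,0],[0,0,0],[0,0,0],[0,0,0],[0,0,0],[0,0,0]]' --grip '[0,0,0,0.8,0.8,0.8,0.8,0.8]'

```text
clock: 7.62
position: [539.7, -216.2, 204.7]
ee_rot: [-0.707, 0.707, -0.005, 0.002]
contact_force: [-0.2, 0.3, 1.0]
gripper_width: 60.5
```

Run:
```python
from h import *
d=cam('wrist');print(arm.read_state()['position'],arm.read_state()['gripper_width'])
for n,dd in (('wrist',d),('side',cam('side')),('scene',cam('scene'))):
    P=cloud(dd);X=P.reshape(-1,3)
    k=(abs(X[:,0]-537)<27)&(X[:,1]>-125)&(X[:,1]<-40)&(X[:,2]>74)&(X[:,2]<125)
    X=X[k];print(n,k.sum())
    if k.sum()>5:
        print(np.percentile(X,[2,50,98],axis=0).round(1)); top=X[X[:,2]>np.percentile(X[:,2],85)];print('top',top.mean(0).round(1))
        c=np.cov(X[:,1],X[:,2]);w,v=np.linalg.eigh(c);print('slope ang',np.arctan(v[1,1]/v[0,1]))
a=cv2.resize(d['image'][200:440,160:480],(640,480));cv2.imwrite('pics/e.png',a)
```

```text
[ 538.56887415 -214.97586577  202.1273167 ] 67.31865761435931
wrist 0
side 0
scene 0
```

View pics/e.png

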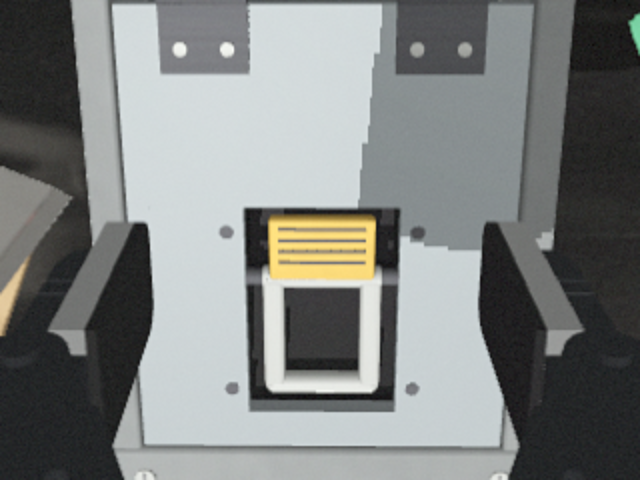

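The ring is still flat: the tail at crop (322,247) and the ring show no tilt. So the shut fingers never touched it. I'll use depth to see where the fingertips really are relative to the reported TCP.

Run:
```python
from h import *
z=np.load('c.npz');d={k:z[k] for k in z.files};P=cloud(d)
for u in (307,318,330):
  for v in range(296,345,6): print(u,v,P[v,u].round(0),d['depth'][v,u])
print('TCP 509.5 -195 317'); print(d['hand_eye'].round(3))
d=cam('wrist');P=cloud(d)
for v in range(308,360,8): print(v,P[v,160+25+8].round(0),P[v,160+262].round(0))
print(arm.read_state()['position'])
```

```text
307 296 [520. -81.  68.] 461.14853
307 302 [520. -74.  69.] 463.05273
307 308 [ 514. -205.  357.] 148.53572
307 314 [ 514. -205.  362.] 143.58475
307 320 [ 514. -205.  366.] 139.89098
307 326 [ 514. -205.  370.] 136.558
307 332 [ 513. -205.  375.] 131.55908
307 338 [ 513. -205.  378.] 128.13249
307 344 [ 513. -205.  382.] 124.51835
318 296 [508. -76.  58.] 471.96094
318 302 [508. -69.  58.] 474.26572
318 308 [ 510. -205.  356.] 149.61894
318 314 [ 510. -205.  362.] 143.31168
318 320 [ 510. -205.  366.] 139.50304
318 326 [ 510. -205.  370.] 136.20778
318 332 [ 510. -205.  373.] 133.11171
318 338 [ 510. -205.  378.] 128.78091
318 344 [ 510. -205.  382.] 124.95233
330 296 [495. -82.  71.] 457.83676
330 302 [495. -75.  71.] 460.42795
330 308 [ 506. -205.  357.] 148.83981
330 314 [ 506. -205.  362.] 143.60335
330 320 [ 506. -205.  366.] 139.43996
330 326 [ 506. -206.  372.] 134.4478
330 332 [ 506. -205.  374.] 132.4826
330 338 [ 506. -205.  378.] 129.03975
330 344 [ 506. -205.  381.] 126.0663
TCP 509.5 -195 317
[[ 1.00000e-03 -9.55000e-01 -2.97000e-01  7.65910e+01]
 [ 1.00000e+00  0.00000e+00  1.00000e-03  8.02000e-01]
 [-1.00000e-03 -2.97000e-01  9.55000e-01 -1.75295e+02]
 [ 0.00000e+00  0.00000e+00  0.00000e+00  1.00000e+00]]
308 [ 658. -111.    0.] [ 453. -145.   72.]
316 [ 658. -102.    0.] [ 500. -225.  245.]
324 [ 577. -225.  251.] [ 502. -225.  250.]
332 [ 575. -226.  257.] [ 502. -224.  253.]
340 [ 574. -226.  262.] [ 502. -221.  253.]
348 [ 573. -225.  265.] [ 502. -218.  253.]
356 [ 572. -225.  269.] [ 502. -216.  254.]
[ 536.59490605 -213.32854139  198.10055117]
```

The depth data explains it. The real shut fingertips sit about 38 mm above the reported TCP, and about 46 mm above it when nearly open. Zero force at reported z=44 agrees with that. I'll carry this offset and push again.

>>> play_rows --travel '[[-0.026,0,0.02],[-0.026,0,0.02],[-0.026,0,0.02],[0,0,0.03],[0,0,0.03],[0,0,0.02],[0,0,0.014],[0,0,0]]' --rotation '[[0,0,0],[0,0,0],[0,0,0],[0,0,0],[0,0,0],[0,0,0],[0,0,0],[0,0,0]]' --grip '[0,0,0,0,0,0,0,0]'

```text
clock: 8.48
position: [533.6, -135.1, 40.4]
ee_rot: [0.708, -0.707, -0.004, 0.003]
contact_force: [-0.2, 0.6, -0.8]
gripper_width: 0.1
```

>>> play_rows --travel '[[0,0,0.004],[0,0,0.004],[0,0,0.004],[0,0,0.003],[0,0,0]]' --rotation '[[0,0,0],[0,0,0],[0,0,0],[0,0,0],[0,0,0]]' --grip '[0,0,0,0,0]'

```text
clock: 8.9
position: [537.9, -136.1, 30.2]
ee_rot: [0.707, -0.707, 0.001, -0.001]
contact_force: [0.6, -1.1, 2.5]
gripper_width: 0.1
```

>>> play_rows --travel '[[0,0,0.003],[0,0,0.003],[0,0,0.002]]' --rotation '[[0,0,0],[0,0,0],[0,0,0]]' --grip '[0,0,0]'

```text
clock: 9.15
position: [538.1, -136.1, 22.4]
ee_rot: [0.708, -0.707, 0.001, -0.001]
contact_force: [-1.7, -3.8, 11.0]
gripper_width: 0.4
```

Contact now: 11 N.

>>> play_rows --travel '[[0,0,0.003],[0,0,0.003],[0,0,0]]' --rotation '[[0,0,0],[0,0,0],[0,0,0]]' --grip '[0,0,0]'

```text
clock: 9.4
position: [539.4, -137.8, 19.5]
ee_rot: [0.708, -0.706, 0.003, -0.0]
contact_force: [-3.7, -6.2, 19.8]
gripper_width: -0.0
```

>>> play_rows --travel '[[0,0,0.002],[0,0,0.002],[0,0,0]]' --rotation '[[0,0,0],[0,0,0],[0,0,0]]' --grip '[0,0,0]'

```text
clock: 9.65
position: [539.8, -137.8, 18.9]
ee_rot: [0.709, -0.705, 0.003, -0.001]
contact_force: [-9.3, -3.0, 40.1]
gripper_width: -0.2
```

>>> play_rows --travel '[[0,0,-0.006],[0,0,-0.02],[0,0,-0.03],[0.02,0,-0.04],[0.03,0,-0.025],[0.02,0,-0.025],[0,0,-0.02],[0,0,0],[0,0,0]]' --rotation '[[0,0,0],[0,0,0],[0,0,0],[0,0,0],[0,0,0],[0,0,0],[0,0,0],[0,0,0],[0,0,0]]' --grip '[0,0,0,0.8,0.8,0.8,0.8,0.8,0.8]'

```text
clock: 10.4
position: [537.5, -204.5, 175.3]
ee_rot: [0.707, -0.707, 0.0, -0.001]
contact_force: [0.2, -0.2, 0.0]
gripper_width: 68.3
```

Run:
```python
from h import *
d=cam('wrist');s=arm.read_state();print(s['position'],s['gripper_width'],s['contact_force'],tilt(s)[1])
for n,dd in (('wrist',d),('side',cam('side'))):
    P=cloud(dd);X=P.reshape(-1,3)
    k=(abs(X[:,0]-537)<27)&(X[:,1]>-125)&(X[:,1]<-40)&(X[:,2]>74)&(X[:,2]<125)
    X=X[k];print(n,k.sum())
    if k.sum()>5:
        print(np.percentile(X,[2,50,98],axis=0).round(1)); top=X[X[:,2]>np.percentile(X[:,2],85)];print('top',top.mean(0).round(1))
        c=np.cov(X[:,1],X[:,2]);w,v=np.linalg.eigh(c);print('slope ang',np.arctan(v[1,1]/v[0,1]))
a=cv2.resize(d['image'][200:440,160:480],(640,480));cv2.imwrite('pics/f.png',a)
```

```text
[ 536.7049499  -204.0457441   174.07269118] 68.75590860506861 [-0.70685205 -0.40701993 -0.61313279] 0.001244047753135141
wrist 2421
[[ 513.1 -113.9   75.4]
 [ 537.5  -94.   102.8]
 [ 561.8  -82.7  112.7]]
top [537.9 -85.9 112.2]
slope ang 0.922871645139158
side 366
[[ 514.4 -113.6   75. ]
 [ 538.6  -95.7   98.6]
 [ 563.3  -84.   111.5]]
top [539.4 -86.7 110.6]
slope ang 0.9330599436508997
```

View pics/f.png

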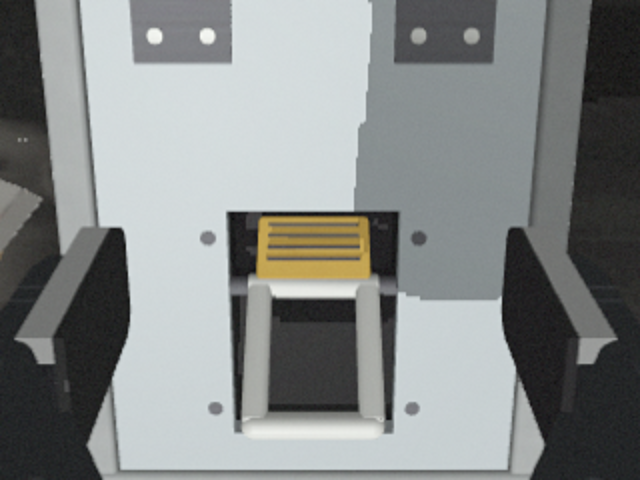

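The ring is up at about 0.93 rad (wrist 0.92, side 0.93), with the bow at crop (314,428) and the hatch still shut. Next I line up the tilted grasp.

>>> play_rows --travel '[[-0.035,0,0],[-0.035,0,0],[-0.035,0,0],[0,0,0],[0,0,0],[0,0,0],[0,0,0],[0,0,0],[0,0,0]]' --rotation '[[0,0,0],[0,0,0],[0,0,0],[0,0.1,0],[0,0.1,0],[0,0.1,0],[0,0.1,0],[0,0.1,0],[0,0,0]]' --grip '[0.8,0.8,0.8,0.8,0.8,0.8,0.8,0.8,0.8]'

```text
clock: 11.25
position: [535.3, -97.8, 171.5]
ee_rot: [0.688, -0.681, 0.175, 0.179]
contact_force: [-0.7, 0.2, -0.9]
gripper_width: 68.4
```

```bash
cat >> h.py <<'E'
def to(P,tl=None):
    s=arm.read_state();R,t=tilt(s);print('pos',s['position'].round(1),'tilt',round(t,3),'F',s['contact_force'].round(1),'w',round(s['gripper_width'],1),'t',s['clock'])
    print('tool shift mm',(R.T@(np.array(P)-s['position'])).round(1))
    if tl is not None: print('rot y',round(-(tl-t),3))
    return s
E
python3 -c "
from h import *
to([537.5,-98,88]);to([537.5,-122,44])
d=cam('wrist');P=cloud(d);s=arm.read_state();R,t=tilt(s)
Q=(P-s['position'])@R;k=(abs(Q[...,1])<60)&(abs(Q[...,1])>25)&(abs(Q[...,0])<14)&(Q[...,2]>-110)&(Q[...,2]<-20);print(np.percentile(Q[k],[1,50,99],axis=0).round(1))"
```

```text
pos [535.3 -97.8 171.5] tilt -0.506 F [-0.7  0.2 -0.9] w 68.4 t 11.25
tool shift mm [-40.3  -2.8  73.1]
pos [535.3 -97.8 171.5] tilt -0.506 F [-0.7  0.2 -0.9] w 68.4 t 11.25
tool shift mm [-40.6  -3.  123.3]
[[  -9.6  -59.2 -109.3]
 [   8.   -32.9  -91.3]
 [  13.4   59.4  -43.1]]
```

>>> play_rows --travel '[[-0.02,-0.0025,0.02],[-0.02,0,0.02],[0,0,0.03],[0,0,0.02],[0,0,0.015],[0,0,0.01],[0,0,0.006],[0,0,0],[0,0,0]]' --rotation '[[0,0,0],[0,0,0],[0,0,0],[0,0,0],[0,0,0],[0,0,0],[0,0,0],[0,0,0],[0,0,0]]' --grip '[0.8,0.8,0.8,0.8,0.8,0.8,0.8,0.8,0.8]'

```text
clock: 12.05
position: [540.2, -122.6, 50.1]
ee_rot: [0.685, -0.685, 0.175, 0.174]
contact_force: [0.8, -0.2, 0.6]
gripper_width: 68.4
```

Run:
```python
from h import *
to([537.5,-122,44])
d=cam('wrist');cv2.imwrite('pics/g.png',d['image'][150:,:])
```

```text
pos [ 540.2 -122.6   50.1] tilt -0.5 F [ 0.8 -0.2  0.6] w 68.4 t 12.05
tool shift mm [-3.4  2.7  5. ]
```

View pics/g.png

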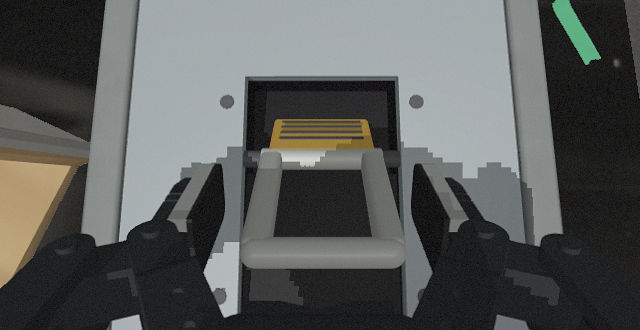

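The fingers straddle the limbs, with the bow bar at (322,253) and the pads at (200,210) and (432,210). I'll advance a little and close.

>>> play_rows --travel '[[-0.003,0.0025,0.004],[0,0,0],[0,0,0],[0,0,0],[0,0,0],[0,0,0]]' --rotation '[[0,0,0],[0,0,0],[0,0,0],[0,0,0],[0,0,0],[0,0,0]]' --grip '[0.8,0.8,0.5,0.5,0.5,0.5]'

```text
clock: 12.6
position: [538.7, -120.9, 45.5]
ee_rot: [0.686, -0.685, 0.176, 0.174]
contact_force: [1.9, 3.2, 3.0]
gripper_width: 49.1
```

Run:
```python
from h import *
s=to([537.5,-122,44])
d=cam('wrist');P=cloud(d);X=P.reshape(-1,3)
k=(abs(X[:,0]-537)<27)&(X[:,1]>-120)&(X[:,1]<-40)&(X[:,2]>74)&(X[:,2]<125);X=X[k]
print(k.sum(),X[X[:,2]>np.percentile(X[:,2],85)].mean(0))
```

```text
pos [ 538.7 -120.9   45.5] tilt -0.499 F [1.9 3.2 3. ] w 49.1 t 12.6
tool shift mm [0.2 1.2 1.8]
12912 [535.28135722 -88.42402452 113.67349119]
```

>>> play_rows --travel '[[0.0027,0,-0.0082],[0.0027,0,-0.0082],[0.0027,0,-0.0082],[0.0027,0,-0.0082],[0.0027,0,-0.0082],[0,0,0]]' --rotation '[[0,-0.075,0],[0,-0.075,0],[0,-0.075,0],[0,-0.075,0],[0,-0.075,0],[0,0,0]]' --grip '[0.5,0.5,0.5,0.5,0.5,0.5]'

```text
clock: 13.15
position: [538.8, -120.3, 89.2]
ee_rot: [-0.705, 0.707, -0.044, -0.04]
contact_force: [2.1, 10.7, -0.6]
gripper_width: 48.9
```

Run:
```python
from h import *
h=.375;r=np.array([112.1,-24.5]);c,s=np.cos(h),np.sin(h)
to([538,-233+c*r[0]-s*r[1],70+s*r[0]+c*r[1]],-.499+h)
d=cam('side');P=cloud(d);X=P[200:340,270:420].reshape(-1,3)
k=(abs(X[:,0]-537)<70)&(abs(X[:,0]-537)>38)&(X[:,1]>-215)&(X[:,1]<-20)&(X[:,2]>73)&(X[:,2]<250);X=X[k]
print(k.sum(),np.median(np.arctan2(X[:,2]-70,X[:,1]+233)) if k.sum() else 0)
```

```text
pos [ 538.8 -120.3   89.2] tilt -0.119 F [ 2.1 10.7 -0.6] w 48.9 t 13.15
tool shift mm [-0.6  0.8  0.9]
rot y 0.005
3176 0.38219011598194635
```

Hatch at 0.38 rad, tracking well. Continuing the arc.

>>> play_rows --travel '[[0.0027,0,-0.0082],[0.0027,0,-0.0082],[0.0027,0,-0.0082],[0.0027,0,-0.0082],[0.0027,0,-0.0082],[0.0027,0,-0.0082],[0.0027,0,-0.0082],[0.0027,0,-0.0082],[0,0,0]]' --rotation '[[0,-0.075,0],[0,-0.075,0],[0,-0.075,0],[0,-0.075,0],[0,-0.075,0],[0,-0.075,0],[0,-0.075,0],[0,-0.075,0],[0,0,0]]' --grip '[0.5,0.5,0.5,0.5,0.5,0.5,0.5,0.5,0.5]'

```text
clock: 13.95
position: [538.6, -150.6, 149.5]
ee_rot: [-0.686, 0.688, 0.168, 0.169]
contact_force: [4.6, 7.2, 5.0]
gripper_width: 49.2
```

```bash
cat > hc.py <<'E'
from h import *
import sys
h=float(sys.argv[1]);r=np.array([112.1,-24.5]);c,s=np.cos(h),np.sin(h)
to([538,-233+c*r[0]-s*r[1],70+s*r[0]+c*r[1]],-.499+h)
d=cam('side');P=cloud(d);X=P[100:340,250:430].reshape(-1,3)
k=(abs(X[:,0]-537)<72)&(abs(X[:,0]-537)>42)&(X[:,1]>-300)&(X[:,1]<-20)&(X[:,2]>90)&(X[:,2]<290);X=X[k]
a=np.arctan2(X[:,2]-70,X[:,1]+233)
print(k.sum(),np.percentile(a,[10,50,90]))
E
python3 hc.py .975
```

```text
pos [ 538.6 -150.6  149.5] tilt 0.481 F [4.6 7.2 5. ] w 49.2 t 13.95
tool shift mm [-0.5  0.6  0.8]
rot y 0.005
4464 [0.95910902 0.98657434 1.47522386]
```

>>> play_rows --travel '[[0.0027,0,-0.0082],[0.0027,0,-0.0082],[0.0027,0,-0.0082],[0.0027,0,-0.0082],[0.0027,0,-0.0082],[0.0027,0,-0.0082],[0.0027,0,-0.0082],[0.0027,0,-0.0082],[0.0027,0,-0.0082],[0.0027,0,-0.0082],[0,0,0]]' --rotation '[[0,-0.075,0],[0,-0.075,0],[0,-0.075,0],[0,-0.075,0],[0,-0.075,0],[0,-0.075,0],[0,-0.075,0],[0,-0.075,0],[0,-0.075,0],[0,-0.075,0],[0,0,0]]' --grip '[0.5,0.5,0.5,0.5,0.5,0.5,0.5,0.5,0.5,0.5,0.5]'

```text
clock: 14.92
position: [538.6, -228.5, 183.3]
ee_rot: [-0.576, 0.579, 0.408, 0.409]
contact_force: [6.3, -0.7, 4.1]
gripper_width: 49.0
```

```bash
python3 hc.py 1.725
```

```text
pos [ 538.6 -228.5  183.3] tilt 1.231 F [ 6.3 -0.7  4.1] w 49.0 t 14.9167
tool shift mm [-2.   0.7  2. ]
rot y 0.005
1948 [1.72226092 1.74326335 1.75789631]
```

>>> play_rows --travel '[[0.0027,0,-0.0082],[0,0,0],[0,0,0],[0,0,0],[0,0,0],[0,0,-0.01],[0,0,-0.02],[0,0,-0.02],[0,0,-0.02],[0,0,0]]' --rotation '[[0,-0.075,0],[0,0,0],[0,0,0],[0,0,0],[0,0,0],[0,0,0],[0,0,0],[0,0,0],[0,0,0],[0,0,0]]' --grip '[0.5,0.5,0.8,0.8,0.8,0.8,0.8,0.8,0.8,0.8]'

```text
clock: 15.8
position: [536.5, -306.2, 203.9]
ee_rot: [-0.563, 0.564, 0.427, 0.427]
contact_force: [-1.1, 0.2, 0.7]
gripper_width: 68.4
```

```bash
python3 hc.py 1.85
python3 - <<'E'
from h import *
a=cam('scene')
cv2.imwrite('pics/i.png',np.hstack([cv2.resize(a['image'][80:320,280:520],(400,400)),cv2.resize(cam('side')['image'][130:370,230:470],(400,400))]))
E
```

```text
pos [ 536.5 -306.2  203.9] tilt 1.297 F [-1.1  0.2  0.7] w 68.4 t 15.8
tool shift mm [ 0.8 -1.5 68.7]
rot y -0.054
1713 [1.82634533 1.84627745 1.85833909]
```

View pics/i.png

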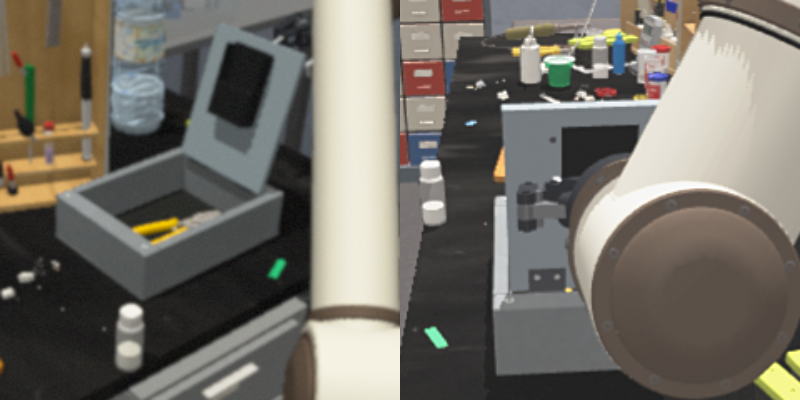

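The hatch is laid back at 1.85 rad and released. The pliers are visible in the well at crop (170,225), with their handles to the free edge. Next I retreat up and over the hatch.

>>> play_rows --travel '[[0,0,-0.025],[-0.032,0,-0.015],[-0.032,0,-0.015],[-0.032,0,-0.015],[-0.032,0,-0.015],[-0.032,0,-0.01],[-0.032,0,-0.01],[-0.03,0,0],[0,0,0]]' --rotation '[[0,0,0],[0,0,0],[0,0,0],[0,0,0],[0,0,0],[0,0,0],[0,0,0],[0,0,0],[0,0,0]]' --grip '[0.8,0.8,0.8,0.8,0.8,0.8,0.8,0.8,0.8]'

```text
clock: 16.7
position: [536.9, -342.7, 452.7]
ee_rot: [0.568, -0.562, -0.423, -0.428]
contact_force: [-0.0, -0.3, 2.3]
gripper_width: 68.2
```

>>> play_rows --travel '[[0,0,0],[0,0,0],[0,0,0],[0,0,0],[0,0,0],[0,0,0],[0,0,0],[0,0,0],[0,0,0],[0,0,0],[0,0,0],[0,0,0]]' --rotation '[[0,0.118,0],[0,0.118,0],[0,0.118,0],[0,0.118,0],[0,0.118,0],[0,0.118,0],[0,0.118,0],[0,0.118,0],[0,0.118,0],[0,0.118,0],[0,0.117,0],[0,0,0]]' --grip '[0.8,0.8,0.8,0.8,0.8,0.8,0.8,0.8,0.8,0.8,0.8,0.8]'

```text
clock: 17.7
position: [535.8, -339.4, 445.0]
ee_rot: [0.71, -0.704, -0.002, 0.002]
contact_force: [1.2, 0.3, -0.7]
gripper_width: 68.3
```

```bash
python3 -c "
from h import *
to([537,-150,380],0)"
```

```text
pos [ 535.8 -339.4  445. ] tilt 0.0 F [ 1.2  0.3 -0.7] w 68.3 t 17.7
tool shift mm [-189.3   -3.2   65.1]
rot y 0.0
```

>>> play_rows --travel '[[-0.038,-0.001,0],[-0.038,-0.001,0],[-0.038,0,0.01],[-0.038,0,0.02],[-0.03,0,0.03],[0,0,0],[0,0,0]]' --rotation '[[0,0,0],[0,0,0],[0,0,0],[0,0,0],[0,0,0],[0,0,0],[0,0,0]]' --grip '[0.8,0.8,0.8,0.8,0.8,0.8,0.8]'

```text
clock: 18.28
position: [537.8, -162.0, 385.3]
ee_rot: [0.709, -0.705, -0.003, 0.001]
contact_force: [-0.5, -0.9, 0.9]
gripper_width: 67.8
```

Run:
```python
from h import *
to([537,-150,380],0)
d=cam('wrist');np.savez('j.npz',**{k:v for k,v in d.items() if v is not None})
P=cloud(d);hsv=cv2.cvtColor(d['image'],cv2.COLOR_BGR2HSV)
inn=(abs(P[...,0]-537)<74)&(abs(P[...,1]+133)<96)&(P[...,2]>-15)&(P[...,2]<45)
m=inn&(hsv[...,0]>15)&(hsv[...,0]<35)&(hsv[...,1]>110)
X=P[m];print('yellow',m.sum(),np.nanpercentile(X,[1,50,99],axis=0).round(1))
k=inn&(P[...,2]>12);X=P[k];print('above floor',k.sum(),np.percentile(X,[1,50,99],axis=0).round(1),cv2.minAreaRect(X[:,:2].astype(np.float32)))
print('floor',np.median(P[inn&~k][:,2]))
v,u=np.nonzero(inn);im=d['image'];v0,v1,u0,u1=v.min(),v.max(),u.min(),u.max();print(u0,v0,u1,v1)
cv2.imwrite('pics/j.png',cv2.resize(im[v0:v1,u0:u1],None,fx=3,fy=3))
```

```text
pos [ 537.8 -162.   385.3] tilt 0.004 F [-0.5 -0.9  0.9] w 67.8 t 18.2833
tool shift mm [-12.    0.7   5.3]
rot y 0.004
yellow 1561 [[ 506.9 -151.2    6.5]
 [ 530.4 -102.3   18.8]
 [ 561.8  -48.3   22.4]]
above floor 2315 [[ 508.2 -214.2   13.7]
 [ 522.9 -131.    18.9]
 [ 560.5  -53.1   22.2]] ((528.4862670898438, -134.44805908203125), (167.89578247070312, 53.2826042175293), 82.36289978027344)
floor 7.414905619621322
258 128 373 266
```

View pics/j.png

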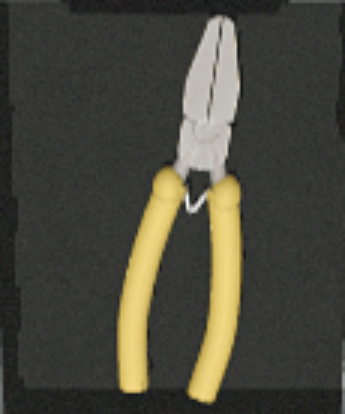

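The pliers are found: rectangle 168 x 53 mm, which matches the given size, centre (528,-134), heights 7–22 mm. The jaws are at crop (222,17) and the handle ends at about (165,395).

Run:
```python
from h import *
s=to([530.2,-121.5,60]);R,t=tilt(s)
cur=np.degrees(np.arctan2(R[1,0],R[0,0]));print('yaw',cur,'tool z turn',np.radians(cur-(82.36-180)), R[:,2])
```

```text
pos [ 539.1 -163.4  387.5] tilt 0.003 F [-0.4 -0.8  0. ] w 68.3 t 18.3333
tool shift mm [-41.1   8.6 327.6]
yaw -89.83399786420775 tool z turn 0.13624043868728436 [-6.85492618e-04  2.56890713e-03 -9.99996465e-01]
```

>>> play_rows --travel '[[-0.021,0.0043,0.01],[-0.02,0.0042,0.02],[0,0,0.035],[0,0,0.037],[0,0,0.037],[0,0,0.037],[0,0,0.037],[0,0,0.035],[0,0,0.03],[0,0,0.02],[0,0,0.02],[0,0,0]]' --rotation '[[0,0,0],[0,0,0],[0,0,0],[0,0,0],[0,0,0],[0,0,0],[0,0,0],[0,0,0],[0,0,0.068],[0,0,0.068],[0,0,0],[0,0,0]]' --grip '[0.8,0.8,0.8,0.8,0.8,0.8,0.8,0.8,0.8,0.8,0.8,0.8]'

```text
clock: 19.33
position: [529.9, -123.1, 66.7]
ee_rot: [-0.657, 0.754, 0.003, -0.001]
contact_force: [-0.1, 0.5, 0.0]
gripper_width: 68.5
```

Run:
```python
from h import *
s=to([530.2,-121.5,-30]);R,t=tilt(s);print(np.degrees(np.arctan2(R[1,0],R[0,0])))
d=cam('wrist');P=cloud(d);Q=(P-s['position'])@R
k=(abs(Q[...,1])<60)&(abs(Q[...,1])>25)&(abs(Q[...,0])<14)&(Q[...,2]>-90)&(Q[...,2]<-20);print('tip z rel',np.percentile(Q[k][:,2],[90,99,100]).round(1))
```

```text
pos [ 529.9 -123.1   66.7] tilt 0.003 F [-0.1  0.5  0. ] w 68.5 t 19.3333
tool shift mm [-1.3 -0.6 96.7]
-97.87876011313628
tip z rel [-49.9 -41.8 -39.1]
```

>>> play_rows --travel '[[-0.001,0,0.025],[0,0,0.025],[0,0,0.02],[0,0,0.012],[0,0,0.008],[0,0,0.004],[0,0,0]]' --rotation '[[0,0,0],[0,0,0],[0,0,0],[0,0,0],[0,0,0],[0,0,0],[0,0,0]]' --grip '[0.8,0.8,0.8,0.8,0.8,0.8,0.8]'

```text
clock: 19.97
position: [532.1, -121.0, -23.9]
ee_rot: [-0.658, 0.753, 0.001, 0.002]
contact_force: [0.2, -0.2, 0.1]
gripper_width: 68.2
```

>>> play_rows --travel '[[0,0,0.002],[0,0,0.001],[0,0,0],[0,0,0],[0,0,0],[0,0,0],[0,0,0]]' --rotation '[[0,0,0],[0,0,0],[0,0,0],[0,0,0],[0,0,0],[0,0,0],[0,0,0]]' --grip '[0.8,0.8,0.4,0.4,0.4,0.4,0.4]'

```text
clock: 20.55
position: [531.5, -120.7, -26.3]
ee_rot: [-0.658, 0.753, 0.001, 0.002]
contact_force: [-0.9, 0.3, 4.6]
gripper_width: 46.1
```

>>> play_rows --travel '[[0,0,0],[0,0,0],[-0.004,0,0.003],[0,0,0.002],[0,0,0],[0,0,0],[0,0,0],[0,0,0],[0,0,0],[0,0,0]]' --rotation '[[0,0,0],[0,0,0],[0,0,0],[0,0,0],[0,0,0],[0,0,0],[0,0,0],[0,0,0],[0,0,0],[0,0,0]]' --grip '[0.8,0.8,0.8,0.8,0.8,0.4,0.4,0.4,0.4,0.4]'

```text
clock: 21.38
position: [533.8, -117.4, -28.5]
ee_rot: [-0.659, 0.752, -0.001, 0.002]
contact_force: [-2.7, -1.4, 24.3]
gripper_width: 47.1
```

>>> play_rows --travel '[[0,0,-0.004],[0,0,-0.01],[0,0,-0.02],[0,0,-0.03],[0,0,-0.03],[0,0,-0.035],[0,0,-0.035],[0,0,-0.03],[0,0,-0.02],[0,0,0]]' --rotation '[[0,0,0],[0,0,0],[0,0,0],[0,0,0],[0,0,0],[0,0,0],[0,0,0],[0,0,0],[0,0,0],[0,0,0]]' --grip '[0.4,0.4,0.4,0.4,0.4,0.4,0.4,0.4,0.4,0.4]'

```text
clock: 22.22
position: [534.0, -117.6, 186.6]
ee_rot: [-0.658, 0.753, -0.002, 0.004]
contact_force: [0.6, -0.0, 0.3]
gripper_width: 47.1
```

Run:
```python
from h import *
s=to([516,310,180])
d=cam('scene');P=cloud(d);hsv=cv2.cvtColor(d['image'],cv2.COLOR_BGR2HSV)
m=(hsv[...,0]>8)&(hsv[...,0]<25)&(hsv[...,1]>130)&(hsv[...,2]>80);m[:,:150]=0;m[:,290:]=0;m[:262]=0;m[345:]=0
n,l,st,_=cv2.connectedComponentsWithStats(m.astype(np.uint8));j=1+np.argmax(st[1:,4]);m=l==j
c=np.argwhere(m)[:,::-1]
print(st[j],'board',cv2.minAreaRect(onplane(d,c,10)[:,:2].astype(np.float32)))
cv2.imwrite('pics/k.png',d['image'][60:360,140:540])
w=cam('wrist');P=cloud(w);hs=cv2.cvtColor(w['image'],cv2.COLOR_BGR2HSV)
k=(hs[...,0]>18)&(hs[...,0]<35)&(hs[...,1]>110)&(P[...,2]>80)&(P[...,2]<300)
X=P[k];print('pliers yellow',k.sum(),np.nanpercentile(X,[1,50,99],axis=0).round(1) if k.sum() else 0)
```

```text
pos [ 534.  -117.6  186.6] tilt 0.002 F [ 0.6 -0.   0.3] w 47.1 t 22.2167
tool shift mm [-421.3   75.1    7.5]
[ 154  262  128   81 5871] board ((513.9874267578125, 311.9183654785156), (216.54258728027344, 152.4465789794922), 83.72297668457031)
pliers yellow 12444 [[ 508.5 -152.9  225.7]
 [ 520.4 -124.5  231. ]
 [ 560.6  -72.1  234. ]]
```

View pics/k.png

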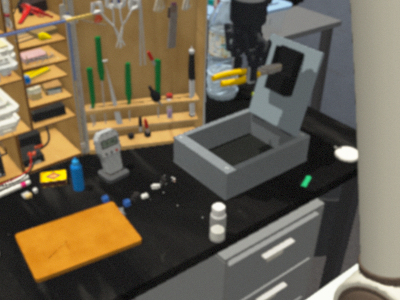

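The pliers are held level at z about 230, and the bystanders and hatch are undisturbed (board at crop (80,240)). Carrying them to the board.

>>> play_rows --travel '[[-0.015,0.0025,0],[-0.03,0.005,0],[-0.035,0.006,0],[-0.035,0.006,0],[-0.035,0.006,0],[-0.035,0.006,0],[-0.035,0.006,0],[-0.035,0.006,0],[-0.035,0.006,0],[-0.035,0.006,0],[-0.035,0.006,0],[-0.03,0.005,0]]' --rotation '[[0,0,0],[0,0,0],[0,0,0],[0,0,0],[0,0,0],[0,0,0],[0,0,0],[0,0,0],[0,0,0],[0,0,0],[0,0,0],[0,0,0]]' --grip '[0.4,0.4,0.4,0.4,0.4,0.4,0.4,0.4,0.4,0.4,0.4,0.4]'

```text
clock: 23.32
position: [516.3, 279.4, 179.8]
ee_rot: [-0.658, 0.753, 0.001, -0.002]
contact_force: [0.4, -0.5, -1.3]
gripper_width: 47.6
```

>>> play_rows --travel '[[-0.03,0.005,0],[-0.02,0.004,0],[0,0,0.02],[0,0,0.03],[0,0,0.03],[0,0,0],[0,0,0]]' --rotation '[[0,0,0],[0,0,0],[0,0,0],[0,0,0],[0,0,0],[0,0,0],[0,0,0]]' --grip '[0.4,0.4,0.4,0.4,0.4,0.4,0.4]'

```text
clock: 23.9
position: [514.1, 327.3, 99.5]
ee_rot: [-0.658, 0.753, 0.001, -0.003]
contact_force: [-0.6, -0.6, -0.7]
gripper_width: 47.3
```

Run:
```python
from h import *
s=to([521,327,-10])
w=cam('wrist');P=cloud(w);hs=cv2.cvtColor(w['image'],cv2.COLOR_BGR2HSV)
b=(P[...,2]<16)&(P[...,2]>4)&(hs[...,0]>8)&(hs[...,0]<25)&(hs[...,1]>130)
X=P[b];print('board seen',b.sum(),np.percentile(X,[.5,50,99.5],axis=0).round(1),cv2.minAreaRect(X[:,:2].astype(np.float32)))
k=(hs[...,0]>18)&(hs[...,0]<35)&(hs[...,1]>110)&(P[...,2]>60)&(P[...,2]<250)&(P[...,1]>200)
X=P[k];print('pliers',k.sum(),np.percentile(X,[1,50,99],axis=0).round(1))
e=cam('side');cv2.imwrite('pics/l.png',np.hstack([cv2.resize(w['image'],(400,300)),cv2.resize(e['image'][130:280,230:430],(400,300))]))
```

```text
pos [514.1 327.3  99.5] tilt -0.003 F [-0.6 -0.6 -0.7] w 47.3 t 23.9
tool shift mm [ -1.1  -7.4 109.5]
board seen 10887 [[438.8 203.5   8.7]
 [471.5 259.6  10.5]
 [583.7 357.8  12.3]] ((575.3956909179688, 377.59454345703125), (426.15374755859375, 203.27745056152344), 49.828033447265625)
pliers 10221 [[490.6 291.6 141.2]
 [515.6 314.8 146.6]
 [542.8 373.1 150.2]]
```

View pics/l.png

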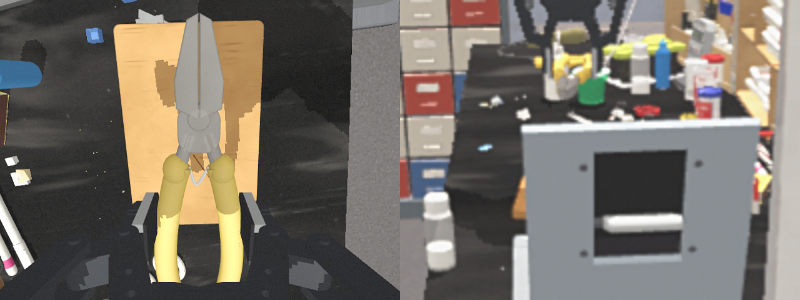

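>>> play_rows --travel '[[-0.003,-0.007,0.02],[0,0,0.03],[0,0,0.03],[0,0,0.02],[0,0,0.01],[0,0,0.005],[0,0,0]]' --rotation '[[0,0,0],[0,0,0],[0,0,0],[0,0,0],[0,0,0],[0,0,0],[0,0,0]]' --grip '[0.4,0.4,0.4,0.4,0.4,0.4,0.4]'

```text
clock: 24.58
position: [523.8, 331.8, -11.6]
ee_rot: [-0.658, 0.753, 0.001, 0.002]
contact_force: [-0.2, -0.6, -2.0]
gripper_width: 47.3
```

>>> play_rows --travel '[[0,0,0.002],[0,0,0.002],[0,0,0]]' --rotation '[[0,0,0],[0,0,0],[0,0,0]]' --grip '[0.4,0.4,0.4]'

```text
clock: 24.83
position: [523.7, 332.0, -15.1]
ee_rot: [-0.658, 0.753, 0.001, 0.002]
contact_force: [0.2, 1.0, -1.3]
gripper_width: 47.2
```

>>> play_rows --travel '[[0,0,0.002],[0,0,0.002],[0,0,0.001],[0,0,0]]' --rotation '[[0,0,0],[0,0,0],[0,0,0],[0,0,0]]' --grip '[0.4,0.4,0.4,0.4]'

```text
clock: 25.17
position: [523.0, 331.3, -21.4]
ee_rot: [-0.658, 0.753, 0.001, 0.001]
contact_force: [0.2, -0.3, -0.7]
gripper_width: 47.0
```

>>> play_rows --travel '[[0,0,0.002],[0,0,0.001],[0,0,0]]' --rotation '[[0,0,0],[0,0,0],[0,0,0]]' --grip '[0.4,0.4,0.4]'

```text
clock: 25.42
position: [523.1, 331.4, -24.3]
ee_rot: [-0.658, 0.753, 0.001, 0.001]
contact_force: [0.2, -0.4, -0.4]
gripper_width: 47.4
```

>>> play_rows --travel '[[0,0,0.001],[0,0,0.001],[0,0,0]]' --rotation '[[0,0,0],[0,0,0],[0,0,0]]' --grip '[0.4,0.4,0.4]'

```text
clock: 25.67
position: [523.2, 331.5, -24.5]
ee_rot: [-0.658, 0.753, 0.001, 0.001]
contact_force: [-3.6, -1.6, 8.9]
gripper_width: 47.3
```

Contact (9 N). Releasing and rising.

>>> play_rows --travel '[[0,0,-0.001],[0,0,0],[0,0,0],[0,0,0],[0,0,-0.01],[0,0,-0.02],[0,0,-0.03],[0,0,-0.04],[0,0,-0.04],[0,0,-0.04],[0,0,-0.04],[0,0,0]]' --rotation '[[0,0,0],[0,0,0],[0,0,0],[0,0,0],[0,0,0],[0,0,0],[0,0,0],[0,0,0],[0,0,0],[0,0,0],[0,0,0],[0,0,0]]' --grip '[0.4,0.8,0.8,0.8,0.8,0.8,0.8,0.8,0.8,0.8,0.8,0.8]'

```text
clock: 26.67
position: [527.5, 333.5, 206.1]
ee_rot: [-0.658, 0.753, 0.0, 0.011]
contact_force: [0.7, 1.1, 1.3]
gripper_width: 68.5
```

Run:
```python
from h import *
s=to([521,327,-10])
w=cam('wrist');P=cloud(w);hs=cv2.cvtColor(w['image'],cv2.COLOR_BGR2HSV)
z=P[...,2]
reg=(abs(P[...,0]-520)<75)&(abs(P[...,1]-312)<105)
k=reg&(z>16)&(z<45)
n,l,st,_=cv2.connectedComponentsWithStats(k.astype(np.uint8));j=1+np.argmax(st[1:,4]);X=P[l==j]
print('pliers',st[j,4],cv2.minAreaRect(X[:,:2].astype(np.float32)),np.percentile(X[:,2],[2,50,98]).round(1))
for lo,hi in ((-120,-40),(-40,40),(40,120)):
    q=X[(X[:,1]-312>lo)&(X[:,1]-312<hi)];print(lo,len(q),np.percentile(q[:,2],[50,95]).round(1) if len(q) else 0)
b=(z<14)&(z>5)&(hs[...,1]>110)&(hs[...,0]>8)&(hs[...,0]<25);n,l,st,_=cv2.connectedComponentsWithStats(b.astype(np.uint8));j=1+np.argmax(st[1:,4])
X=P[l==j];print('board',cv2.minAreaRect(X[:,:2].astype(np.float32)),np.median(X[:,2]))
e=cam('scene');D=cam('side');Ps=cloud(D)
X=Ps[100:340,250:430].reshape(-1,3);q=(abs(X[:,0]-537)<72)&(X[:,1]>-300)&(X[:,1]<-200)&(X[:,2]>100)&(X[:,2]<270);X=X[q]
print('hatch',np.median(np.arctan2(X[:,2]-70,X[:,1]+233)))
cv2.imwrite('pics/m.png',np.hstack([cv2.resize(w['image'],(400,300)),cv2.resize(e['image'][80:380,80:480],(400,300))]))
```

```text
pos [527.5 333.5 206.1] tilt 0.014 F [0.7 1.1 1.3] w 68.5 t 26.6667
tool shift mm [ 10.8   8.6 215.8]
pliers 5423 ((521.596923828125, 314.83612060546875), (169.49484252929688, 53.101707458496094), 84.0602798461914) [18.6 22.8 25.2]
-120 1196 [23.1 24.4]
-40 2805 [22.3 25. ]
40 1422 [22.7 24.5]
board ((517.0726318359375, 310.0938720703125), (212.43702697753906, 140.57713317871094), 83.81425476074219) 10.460020760567062
hatch 1.8417859939999364
```

View pics/m.png

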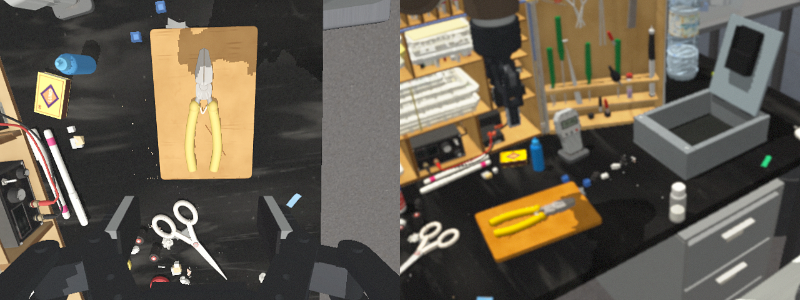

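The pliers lie flat near the board's centre (wrist (203,115)), the hatch is back at 1.84 rad, the bystanders stand, and the gripper is clear. Handing in.

```bash
python3 -c "
from h import *
print(workorder.job_done())"
```

```text
the job is handed in; nothing more can be done
None
```

The job is done and handed in at about 26.7 s of the 72 s allowed; the hand-in gives no verdict, so these are my own checks.

**What I did**
- I tipped the ring to about 0.93 rad by pushing its tail while the hatch was shut.
- I gripped the ring's limbs and swung the hatch back onto its stop, turning the gripper with it, and let go there.
- I took the pliers out of the well and laid them on the cutting board.

**Last checks**
- **Pliers:** flat, with their tops level at 22–23 mm along their length. Their middle is about 5 mm from the board's middle in each direction.
- **Board:** flat, with its top at 10 mm.
- **Hatch:** laid back at 1.84 rad.
- **Gauge and bottles:** standing where they were, by eye in the last picture; I did not measure them again.
- **Robot:** clear of everything.

**What failed or disagreed**
- **First tail push:** it missed completely, with no force and the ring still flat. The wrist camera's depth put the real fingertips 35–45 mm behind the reported TCP, depending on the opening. I allowed for that in every later move.
- **Tail force:** the second push read 40.1 N at the wrist when the ring reached its stop. That was the shut fingertips on the tail, not the arm or gripper body, so the 40 N limit should not apply.
- **Pliers grip:** the fingers closed to 47 mm, where about 50 was expected, but the grip held. While closing they pressed on the well floor with up to 24 N.

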